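Seat the parts-polisher bowl on its pegs and start it

ROBOT

A 7-joint arm with a two-finger parallel gripper is mounted at the origin on the work surface. World frame = base frame: x ahead of the robot, y to its left, z up, the work surface at z = 0. Lengths are in m, angles in rad, forces in N, time in s.
With the tool pointing down it reaches from about 0.4 to 0.875 m from the base axis. Payload 19.3 kg.
Tool frame: the origin (TCP) lies midway between the tips of the shut fingers; the grasp point (between the pads) lies 19 mm behind it; z points along the fingers, y is the line along which they close (so a half turn about z gives the same grasp; the last joint's range is limited). The gripper opens to 85 mm and grips with 20 to 120 N. Pads are 22 mm wide; open, the fingers measure 114 mm over their backs; the gripper's body (76 mm by 85 mm) begins 54 mm behind the grasp point. The pads swing forward as they close: fully open they stand 13 mm farther back than shut.
Start: joints at [1.038, 0.521, -0.036, 1.599, 0.021, 1.021, -0.113], TCP at [0.279, -0.559, 0.231] pointing down, gripper open.
Joint ranges: [-2.91, 2.91], [-0.3, 2.13], [-1.5, 1.42], [0.17, 2.43], [-1.26, 4.41], [0.16, 1.93], [-2.52, 2.52]. Speed limits (rad/s): [1.89, 1.89, 2.39, 2.39, 3.01, 3.01, 3.01].

INTERFACE

Orientations are given as a 3x3 rotation matrix whose columns are the frame's x, y, z axes.
In Python, from rig import observe, read_camera, calibration, job_done, spot_in, spot_point gives the robot as it stands. The module is installed in compiled form; this text tells all that it offers.
- The arm moves only by the tool send_rows, never from a script. Its argument "increments" is a list of rows, each an object of numbers: "x", "y", "z": the shift along the tool's x, y, z in m; "turn": the turn about the tool's z in rad. In form: [{"x": .., "y": .., "z": .., "turn": ..}, ...]. A call has 1 to 5 rows; each row shifts and turns the commanded pose from where the row before left it, along the tool's axes as they then stand; what a row does not reach is not made up. A row lasts 1/12 s, in which the tool goes at most 41.7 mm and 7.16 degrees, less where a joint would pass 70% of its speed; a pose out of reach is approached as far as the arm can. A call with a gripper value outside its range is refused whole. "gripper" is the gripper command: -1 is shut, 1 is fully open, values between are in proportion, set as the call begins (left out, the last holds). The fingers move at their own pace and stop on an object; "newtons" is the grip in N (left out, the last holds). Time passes only in rows, so rows that do not move let the fingers close. It gives the time, the measured TCP pose, the force, the opening and the grip force at its end, in the units of the state.
- observe(): the state, without advancing time (a new reading comes with each control period).
- read_camera(name): name is "scene" or "top"; returns the picture (480x640x3 uint8, red, green, blue); there is no depth.
- calibration(name): a dict with "fx", "fy", "cx", "cy" (pixels), "rvec" (rotation vector, rad) and "tvec" (3), from world to camera coordinates, as OpenCV has them. Camera axes: x right, y down, z forward; pixel columns grow to the right and rows downward; lengths in m; the calibration is good to about 2 mm. A picture is of the moment at which its call begins. calibration takes no time and is no camera call.
- job_done(): hands the job in; it is judged then, once.
Trained networks look in the newest picture that a camera, given by its name, has taken for a name from the list of things; names that differ only in an ending like _2 or _b are one class to them, and where a whole thing is asked for, a point or a joint stands for the part that bears it (a point fixed in the world has none). Each returns a list of dicts, best first, with "conf" (0 to 1); they miss things now and then, are a little off and sometimes report something else, mostly with a low value. They report only what shows in the picture. A call takes as long as a camera call.
- spot_in(name, camera): "rect" ([left, top, right, bottom] in pixels, round what is visible of it).
- spot_point(name, camera): "pixel" ([row, column] in pixels: a listed point, or the origin of a listed thing).
The state is a dict: "time_s": time; "joint_pos": joint angles; "qd": joint speeds; "joint_efforts": joint torques, N m; "tool_pos": TCP position; "ee_rot": TCP orientation; "contact_force": force on the tool from outside, world axes, zero at the start; "wrist_torque": the same for the moment, N m; "gripper_width": finger opening in m; "grip_force": force on a finger pad.
Only numpy, scipy, OpenCV 4.12 (cv2) and the standard library are available. Lean on these libraries where they do the work, as an engineer would, in place of code of your own. Each camera call takes 0.05 s, during which the arm holds its last target. There are 200 camera calls.

TASK

The bowl of the parts polisher has been put back out of line, so it is perched on top of the locating pegs. Turn it until its lugs stand over the yellow marks and it drops fully home, keeping it upright, and only then press the green start button in and let it go. Leave the other things on the bench where they are.

Things in the scene. Friction and masses are not known exactly. Their poses are not given: they have to be found in the camera images.
- polisher: bench parts polisher, fixed: blue motor housing 230 x 230 x 95 mm high with a grey control pod on its -y side (72 mm high, x -95 to +55, out to y = -235 mm). Origin on the bench under the middle of the housing, which is the bowl's axis; z up. Three yellow marks on the housing top, 104 mm from the axis, at 180, +60 and -60 degrees from +x, one outside each locating peg.
- seat (a point): centre of the upper face of the round aluminium platter (radius 94 mm) on the housing, 107 mm above the bench, on the axis; axes as polisher. The bowl's foot rests on this face when home. A hub stud (radius 14 mm, 40 mm tall) stands here.
- peg (a point): top of one of three alike steel locating pegs on the platter (radius 6 mm, 10 mm tall, 75 mm from the axis, at 180, +60 and -60 degrees from the polisher's +x); this one is at 180 degrees.
- bowl: orange polishing bowl, radius 88 mm, 77 mm tall, dark lid clipped on (they move as one) with a black star knob (radius 26 mm, top at 100 mm); 0.6 to 1 kg. Origin: centre of its foot's underside, z up. A bore over the hub stud (1.5 mm play) keeps it centred as it turns. It starts level on the peg tops, 10 mm above seat, 20 to 60 degrees out of line one way or the other.
- notch (a point): one of three alike notches, 18 mm wide, in the bowl's foot ring (radius 62 to 86 mm, 14 mm deep), under the three lugs, at 180, +60 and -60 degrees from the bowl's +x; this one is at 180, on the underside. Any notch may go on any peg, so the bowl is in line every 120 degrees; within about 2 degrees it drops 10 mm by its own weight and the pegs stop it turning.
- lug (a point): one of three alike lugs on the bowl's wall, above the notches (at 180, +60 and -60 degrees from the bowl's +x; this one at 180): 24 mm wide, 20 mm thick, out to 128 mm from the axis. The point is 112 mm from the axis at mid-thickness, 58 mm above the bowl's origin. Pushed sideways, square to the radius, the bowl turns on the pegs with 1 to 6 N.
- start (a joint): travel of the green start button in m: 0 released, 0.006 fully pressed (5 N); a spring returns it. Pressed counts from 0.004.
- start_top (a point): centre of the top of the start button (radius 15 mm, standing 6 mm proud of its ring), on the control pod 90 mm above the bench; it is pressed straight down.
- tape_center (a point): roll of orange tape lying flat, outer radius 52 mm, 25 mm high; its centre. Bystander.
- compound_center (a point): white bottle of polishing compound, radius 34 mm, 190 mm tall; its centre. Bystander.
- pins_center (a point): glass jar with a steel lid, radius 36 mm, 85 mm tall; its centre. Bystander.
- offcut_center (a point): pine offcut 150 x 90 x 38 mm; its centre. Bystander.
- driver_grip (a point): screwdriver lying on the bench; the middle of its handle. Bystander.
- drill_center (a point): cordless drill lying on its side, 230 mm long with its bit, 62 mm high, battery 165 mm to one side; the middle of its motor body. Bystander.

How it is judged:
By the outcome, as a careful person would: the job done as asked, in the order asked, and still so for the second after the job is handed in, with the robot touching nothing.
It also fails if it takes over 48 s, if anything falls off the work surface, if the arm or the gripper's body presses on something with over 40 N, if the wrist force passes 120 N, or if a joint passes its speed limit or range.

## Working session

There is one attempt and no reset: what is moved stays moved. The work goes in short steps, Python scripts to look and compute and a tool call to move; the robot and the scene stay as the last step left them, time stands still between calls to the robot, and variables do not carry over. Pictures are saved under pics/ and viewed, at most 10 in all, crops included, and the job is handed in when it is done.

Besides the shell and the picture viewer there is one more tool, called by a JSON object that holds its "name" and its "arguments". send_rows: Moves the arm, as the interface text tells. Its arguments: {"type":"object","properties":{"increments":{"type":"array","items":{"type":"object","properties":{"x":{"type":"number"},"y":{"type":"number"},"z":{"type":"number"},"turn":{"type":"number"}}}},"gripper":{"type":"number"},"newtons":{"type":"number"}},"required":["increments"]}

```bash
mkdir -p pics; cat > h.py <<'E'
import numpy as np, cv2
from rig import *
def ray(cam,px):
    c=calibration(cam);R,_=cv2.Rodrigues(np.array(c["rvec"],float));t=np.array(c["tvec"],float).ravel()
    d=R.T@np.array([(px[1]-c["cx"])/c["fx"],(px[0]-c["cy"])/c["fy"],1]);return -R.T@t,d
def atz(cam,px,z):
    o,d=ray(cam,px);return (o+d*(z-o[2])/d[2]).round(4)
def proj(cam,P):
    c=calibration(cam);K=np.array([[c["fx"],0,c["cx"]],[0,c["fy"],c["cy"]],[0,0,1]],float)
    return cv2.projectPoints(np.array(P,float).reshape(-1,1,3),np.array(c["rvec"],float),np.array(c["tvec"],float),K,None)[0].reshape(-1,2)
def snap(cam,f):
    im=read_camera(cam);cv2.imwrite(f,im[:,:,::-1]);return im
E
python3 - <<'E'
from h import *
s=observe();print(s['time_s'],s['tool_pos'],s['ee_rot'],s['contact_force'])
for c in("scene","top"):
    snap(c,f"pics/{c}0.png");print(c,ray(c,(240,320)))
    for n,z in(("bowl",.117),("polisher",0),("lug",.175),("start_top",.09),("seat",.107)):
        print(n,[(np.round(q["conf"],2),np.round(q["pixel"]),atz(c,q["pixel"],z)) for q in spot_point(n,c)[:4]])
print(observe()['time_s'])
E
```

```text
0.0 [ 0.27883755 -0.55897022  0.2307178 ] [[ 8.94815776e-01  4.46435170e-01 -6.04247798e-04]
 [ 4.46435569e-01 -8.94815228e-01  9.95545982e-04]
 [-9.62433913e-05 -1.16058796e-03 -9.99999322e-01]] [-0.59967521  0.17303135 -0.51069567]
scene (array([ 0.93755522, -0.54635458,  1.13345217]), array([-0.28064856,  0.46070106, -0.842046  ]))
bowl [(np.float64(0.86), array([216., 321.]), array([0.561 , 0.0762, 0.117 ]))]
polisher [(np.float64(0.72), array([239., 324.]), array([0.5663, 0.0822, 0.    ]))]
lug [(np.float64(0.84), array([223., 291.]), array([ 0.5325, -0.0177,  0.175 ]))]
start_top [(np.float64(0.65), array([276., 290.]), array([ 0.5824, -0.1041,  0.09  ]))]
seat []
top (array([0.33423741, 0.0131759 , 1.34308035]), array([ 0.24559597, -0.02390148, -0.96945521]))
bowl [(np.float64(0.59), array([272., 285.]), array([0.5673, 0.0805, 0.117 ]))]
polisher [(np.float64(0.49), array([205., 334.]), array([ 0.7772, -0.07  ,  0.    ]))]
lug [(np.float64(0.84), array([281., 326.]), array([ 0.5251, -0.0229,  0.175 ])), (np.float64(0.3), array([272., 285.]), array([0.5554, 0.0761, 0.175 ]))]
start_top [(np.float64(0.41), array([260., 351.]), array([ 0.5909, -0.0973,  0.09  ]))]
seat []
0.6
```

View pics/scene0.png

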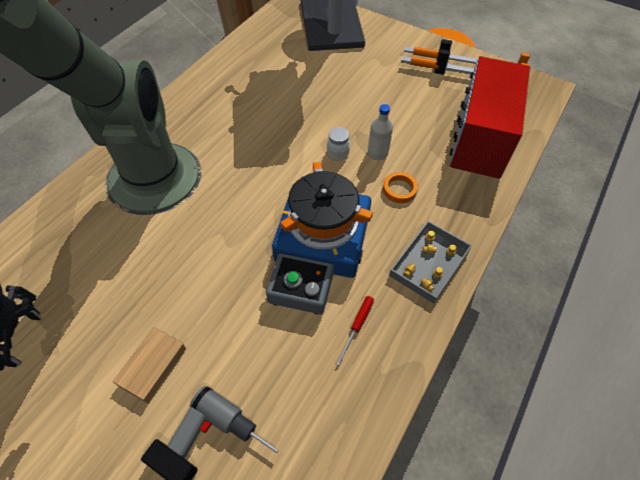

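View pics/top0.png

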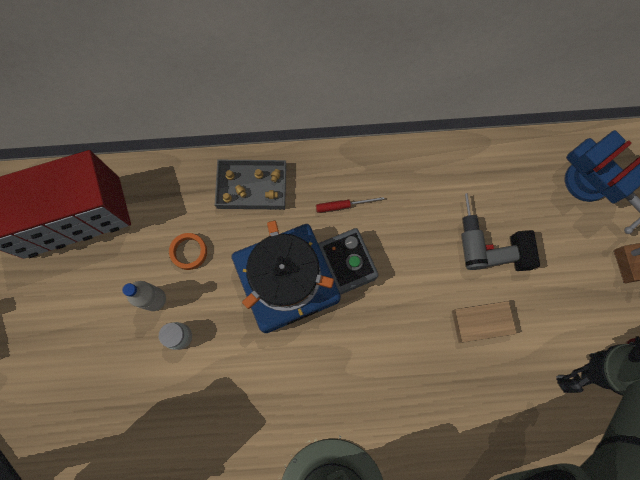

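The scene view shows the bowl at about (col 323, row 200), with the button at (292,279). In the top view the bowl is at (284,270), the lugs are at about (273,228), (326,282) and (251,301), and the button is at (354,262). I'll zoom in for accuracy.

```bash
python3 - <<'E'
from h import *
im=cv2.imread("pics/top0.png")[210:340,220:390];cv2.imwrite("pics/topc.png",cv2.resize(im,None,fx=4.5,fy=4.5,interpolation=cv2.INTER_CUBIC))
for c in("top","scene"):
    im=cv2.imread(f"pics/{c}0.png");h=cv2.cvtColor(im,cv2.COLOR_BGR2HSV)
    for nm,lo,hi,z in(("or",(5,150,120),(18,255,255),.175),("gr",(45,100,60),(85,255,255),.09),("ye",(20,150,100),(32,255,255),.095)):
        n,l,s,ce=cv2.connectedComponentsWithStats(cv2.inRange(h,lo,hi))
        for i in range(1,n):
            x,y=ce[i]
            if s[i,4]>=4 and 220<x<390 and 150<y<340: print(c,nm,s[i],ce[i].round(1),atz(c,(y,x),z))
    m=cv2.inRange(h,(100,120,40),(118,255,255)); m[:150]=0;m[340:]=0;m[:,:220]=0;m[:,390:]=0
    if c=="top":
        p=np.argwhere(m)[:,::-1].astype(np.float32);r=cv2.boxPoints(cv2.minAreaRect(p));print(r,[atz(c,(b,a),.095) for a,b in r])
E
```

```text
top or [267 221  11  12  91] [271.8 226.3] [0.6746 0.1033 0.175 ]
top or [319 277  14  10  93] [326.4 281.5] [ 0.5238 -0.0236  0.175 ]
top or [242 294  15  14 110] [248.9 300.5] [0.4908 0.1689 0.175 ]
top gr [349 256  11  11  96] [354.  260.9] [ 0.5876 -0.1039  0.09  ]
top ye [244 269   2   3   5] [244.4 270.2] [0.5827 0.1882 0.095 ]
top ye [298 309   4   6  13] [299.8 311.5] [0.4631 0.049  0.095 ]
[[229.7752  254.11003]
 [310.1809  221.63847]
 [342.52557 301.73004]
 [262.11987 334.2016 ]] [array([0.6292, 0.2254, 0.095 ]), array([0.7035, 0.0051, 0.095 ]), array([ 0.4805, -0.0639,  0.095 ]), array([0.4121, 0.1493, 0.095 ])]
scene or [313 162  10  10  65] [316.6 165.3] [0.4853 0.1748 0.175 ]
scene or [357 208  16  10 101] [365. 213.] [0.6711 0.1058 0.175 ]
scene or [281 216  14  12  98] [287.3 222. ] [ 0.5221 -0.0199  0.175 ]
scene or [317 271   2   3   5] [317.6 272.2] [ 0.6598 -0.0997  0.175 ]
scene gr [287 272  12  11 109] [292.4 277. ] [ 0.5892 -0.1048  0.09  ]
scene ye [282 211   7   3  16] [285.1 211.9] [0.464  0.0484 0.095 ]
scene ye [333 249   4   5  15] [334.6 251. ] [0.6409 0.0132 0.095 ]
```

View pics/topc.png

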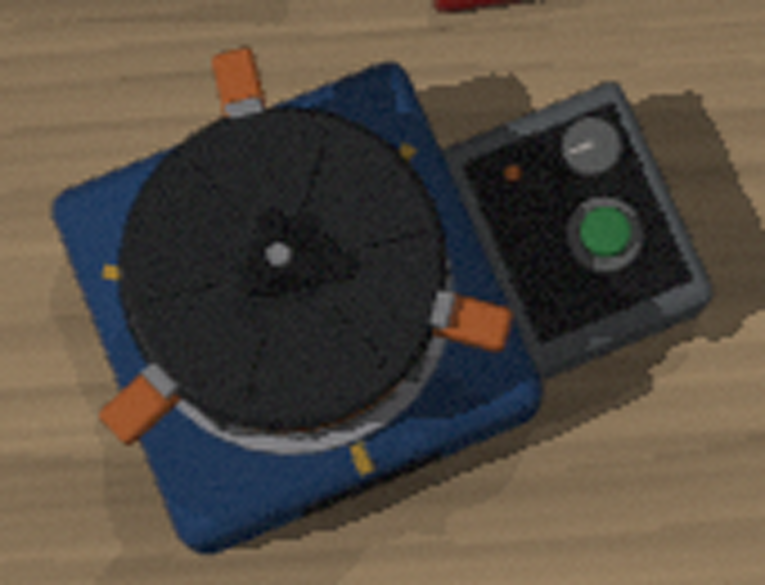

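The crop shows the lugs at (238,75), (480,320) and (140,405) and the marks at (110,272), (362,458) and (407,152). From these:
- **Axis:** about (0.561, 0.085).
- **Lugs:** at 10° mod 120.
- **Marks:** at about -41° mod 120.
- **Turn needed:** about 51° clockwise.

The plan is to grip the star knob from above and twist.

{"name": "send_rows", "arguments": {"increments": [{"x": 0.02,"y": -0.017,"z": -0.02},{"x": 0.027,"y": -0.0225,"z": -0.02},{"x": 0.027,"y": -0.0225,"z": -0.02},{"x": 0.027,"y": -0.0225,"z": -0.02},{"x": 0.027,"y": -0.0225}], "gripper": 1}}

```text
$.increments[0]: bad value
```

{"name": "send_rows", "arguments": {"increments": [{"x": 0.027,"y": -0.0225},{"x": 0.027,"y": -0.0225},{"x": 0.027,"y": -0.0225},{"x": 0.027,"y": -0.0225},{"x": 0.027,"y": -0.0225}]}}

```text
$.increments[0]: bad value
```

{"name": "send_rows", "arguments": {"increments": [{"x": 0.027,"y": -0.0225},{"x": 0.027,"y": -0.0225},{"x": 0.027,"y": -0.0225},{"x": 0.027,"y": -0.0225},{"x": 0.027,"y": -0.0225}]}}

```text
$.increments[0]: bad value
```

{"name": "send_rows", "arguments": {"increments": [{"x": 0.027,"y": -0.0225},{"x": 0.027,"y": -0.0225},{"x": 0.027,"y": -0.0225},{"x": 0.02,"y": -0.0167},{}]}}

```text
$.increments[0]: bad value
```

{"name": "send_rows", "arguments": {"increments": [{"x": 0.02,"y": -0.017,"z": -0.02,"turn": 0},{"x": 0.027,"y": -0.0225,"z": -0.02,"turn": 0},{"x": 0.027,"y": -0.0225,"z": -0.02,"turn": 0},{"x": 0.027,"y": -0.0225,"z": -0.02,"turn": 0},{"x": 0.027,"y": -0.0225,"z": 0,"turn": 0}], "gripper": 1}}

```text
time_s: 1.02
tool_pos: [0.347, -0.4057, 0.3148]
ee_rot: [[0.895, 0.446, 0.003], [0.446, -0.895, -0.003], [0.002, 0.005, -1.0]]
contact_force: [2.0, -0.7, -0.5]
gripper_width: 0.0856
grip_force: 0.0
```

{"name": "send_rows", "arguments": {"increments": [{"x": 0.027,"y": -0.0225,"z": 0,"turn": 0},{"x": 0.027,"y": -0.0225,"z": 0,"turn": 0},{"x": 0.027,"y": -0.0225,"z": 0,"turn": 0},{"x": 0.027,"y": -0.0225,"z": 0,"turn": 0},{"x": 0.027,"y": -0.0225,"z": 0,"turn": 0}]}}

```text
time_s: 1.43
tool_pos: [0.4167, -0.2438, 0.3116]
ee_rot: [[0.895, 0.446, 0.0], [0.446, -0.895, -0.0], [0.0, 0.001, -1.0]]
contact_force: [1.8, -0.4, 0.5]
gripper_width: 0.0855
grip_force: 0.0
```

{"name": "send_rows", "arguments": {"increments": [{"x": 0.027,"y": -0.0225,"z": 0,"turn": 0},{"x": 0.027,"y": -0.0225,"z": 0,"turn": 0},{"x": 0.027,"y": -0.0225,"z": 0,"turn": 0},{"x": 0.027,"y": -0.0225,"z": 0,"turn": 0},{"x": 0.027,"y": -0.0225,"z": 0,"turn": 0}]}}

```text
time_s: 1.85
tool_pos: [0.4873, -0.0829, 0.3116]
ee_rot: [[0.895, 0.446, 0.001], [0.446, -0.895, -0.0], [0.0, 0.0, -1.0]]
contact_force: [0.1, -1.0, -0.4]
gripper_width: 0.0855
grip_force: 0.0
```

{"name": "send_rows", "arguments": {"increments": [{"x": 0.027,"y": -0.0225,"z": 0,"turn": 0},{"x": 0.027,"y": -0.0225,"z": 0,"turn": 0},{"x": 0.027,"y": -0.0225,"z": 0,"turn": 0},{"x": 0,"y": 0,"z": 0,"turn": 0},{"x": 0,"y": 0,"z": 0,"turn": 0}]}}

```text
time_s: 2.27
tool_pos: [0.5295, 0.0139, 0.311]
ee_rot: [[0.893, 0.449, -0.0], [0.449, -0.893, 0.001], [-0.0, -0.001, -1.0]]
contact_force: [0.1, -1.1, -0.4]
gripper_width: 0.0849
grip_force: 0.0
```

```bash
python3 - <<'E'
from h import *
s=observe();print(s['joint_pos'],s['tool_pos'])
R=np.array(s['ee_rot']);print(R.T@(np.array([.561,.085,.2])-s['tool_pos']))
E
```

```text
[ 0.13620863  0.30543752 -0.3501359   1.73474732  0.11408224  1.12171467
 -1.35348289] [0.52953585 0.01391308 0.31103982]
[ 0.06005804 -0.04929876  0.11106687]
```

{"name": "send_rows", "arguments": {"increments": [{"x": 0.03,"y": -0.0245,"z": 0,"turn": 0},{"x": 0.03,"y": -0.0245,"z": 0,"turn": 0},{"x": 0,"y": 0,"z": 0.01,"turn": -0.12},{"x": 0,"y": 0,"z": 0.015,"turn": -0.12},{"x": 0,"y": 0,"z": 0.015,"turn": -0.12}]}}

```text
time_s: 2.68
tool_pos: [0.5612, 0.0822, 0.2709]
ee_rot: [[0.676, 0.737, 0.001], [0.737, -0.676, -0.0], [0.0, 0.001, -1.0]]
contact_force: [0.2, -0.5, -1.2]
gripper_width: 0.0855
grip_force: 0.0
```

{"name": "send_rows", "arguments": {"increments": [{"x": 0,"y": 0,"z": 0.01,"turn": -0.12},{"x": 0,"y": 0,"z": 0,"turn": -0.12},{"x": 0,"y": 0,"z": 0,"turn": 0}]}}

```text
time_s: 2.93
tool_pos: [0.5608, 0.0813, 0.2608]
ee_rot: [[0.482, 0.876, -0.001], [0.876, -0.482, -0.001], [-0.001, -0.001, -1.0]]
contact_force: [0.1, -0.2, -0.4]
gripper_width: 0.0853
grip_force: 0.0
```

```bash
python3 - <<'E'
from h import *
s=observe();print(s['joint_pos'],s['tool_pos'],s['time_s'])
t=atz("top",(210+254/4.5,220+278/4.5),.217);print(t)
R=np.array(s['ee_rot']);print(R.T@(np.array([.561,.085,.198])-s['tool_pos']))
E
```

```text
[ 0.10684948  0.43290413 -0.48805907  1.7037979   0.22722898  1.06263786
 -0.95779151] [0.56082718 0.0812641  0.26076165] 2.9333
[0.5611 0.0815 0.217 ]
[ 0.00341731 -0.00160467  0.06275953]
```

{"name": "send_rows", "arguments": {"increments": [{"x": 0.002,"y": -0.001,"z": 0.02,"turn": 0},{"x": 0,"y": 0,"z": 0.02,"turn": 0},{"x": 0,"y": 0,"z": 0.015,"turn": 0},{"x": 0,"y": 0,"z": 0.006,"turn": 0},{"x": 0,"y": 0,"z": 0,"turn": 0}]}}

```text
time_s: 3.35
tool_pos: [0.5608, 0.0842, 0.1996]
ee_rot: [[0.49, 0.872, -0.001], [0.872, -0.49, -0.001], [-0.001, -0.001, -1.0]]
contact_force: [-0.3, -0.7, 0.6]
gripper_width: 0.0851
grip_force: 0.0
```

{"name": "send_rows", "arguments": {"increments": [{"x": 0,"y": 0,"z": 0,"turn": 0},{"x": 0,"y": 0,"z": 0,"turn": 0},{"x": 0,"y": 0,"z": 0,"turn": 0},{"x": 0,"y": 0,"z": 0,"turn": 0},{"x": 0,"y": 0,"z": 0,"turn": 0}], "gripper": -1, "newtons": 40}}

```text
time_s: 3.77
tool_pos: [0.562, 0.0847, 0.2012]
ee_rot: [[0.487, 0.873, 0.002], [0.873, -0.487, -0.0], [0.001, 0.002, -1.0]]
contact_force: [2.2, -2.9, 6.0]
gripper_width: 0.0301
grip_force: 39.1
```

{"name": "send_rows", "arguments": {"increments": [{"x": 0,"y": 0,"z": 0,"turn": 0.08},{"x": 0,"y": 0,"z": 0,"turn": 0.08},{"x": 0,"y": 0,"z": 0,"turn": 0.08},{"x": 0,"y": 0,"z": 0,"turn": 0.08},{"x": 0,"y": 0,"z": 0,"turn": 0.08}]}}

```text
time_s: 4.18
tool_pos: [0.5615, 0.0848, 0.2009]
ee_rot: [[0.791, 0.612, 0.001], [0.612, -0.791, -0.0], [0.001, 0.001, -1.0]]
contact_force: [0.1, -1.3, 4.0]
gripper_width: 0.0299
grip_force: 39.6
```

```bash
cat >> h.py <<'E'
def lugs(z=.175,c0=(.561,.084)):
    for c in("top","scene"):
        h=cv2.cvtColor(read_camera(c),cv2.COLOR_RGB2HSV)
        n,l,s,ce=cv2.connectedComponentsWithStats(cv2.inRange(h,(5,150,120),(18,255,255)))
        for i in range(1,n):
            P=atz(c,ce[i][::-1],z);d=P[:2]-c0
            if s[i,4]>30 and .08<np.hypot(*d)<.14: print(c,s[i,4],P,np.degrees(np.arctan2(d[1],d[0])).round(1))
E
python3 - <<'E'
from h import *
lugs();s=observe();print(s['joint_pos'][6],s['wrist_torque'])
E
```

```text
top 112 [0.5266 0.1911 0.175 ] 107.8
scene 103 [0.4817 0.0062 0.175 ] -135.5
scene 109 [0.6663 0.0627 0.175 ] -11.4
-1.3582305155232297 [-0.24445349  0.16023087 -0.05603431]
```

{"name": "send_rows", "arguments": {"increments": [{"x": 0,"y": 0,"z": 0,"turn": 0.08},{"x": 0,"y": 0,"z": 0,"turn": 0.08},{"x": 0,"y": 0,"z": 0,"turn": 0.08},{"x": 0,"y": 0,"z": 0,"turn": 0.08},{"x": 0,"y": 0,"z": 0,"turn": 0.08}]}}

```text
time_s: 4.7
tool_pos: [0.5617, 0.0851, 0.2008]
ee_rot: [[0.966, 0.259, 0.001], [0.259, -0.966, 0.0], [0.001, -0.0, -1.0]]
contact_force: [1.1, -0.6, 4.3]
gripper_width: 0.03
grip_force: 39.7
```

{"name": "send_rows", "arguments": {"increments": [{"x": 0,"y": 0,"z": 0,"turn": 0.06},{"x": 0,"y": 0,"z": 0,"turn": 0},{"x": 0,"y": 0,"z": 0,"turn": 0}]}}

```text
time_s: 4.95
tool_pos: [0.5609, 0.0849, 0.1999]
ee_rot: [[0.979, 0.205, -0.001], [0.205, -0.979, -0.0], [-0.001, 0.0, -1.0]]
contact_force: [0.1, -0.4, -5.6]
gripper_width: 0.0297
grip_force: 40.0
```

```bash
python3 - <<'E'
from h import *
lugs();s=observe();R=s['ee_rot'];print(s['joint_pos'][6],s['wrist_torque'],np.degrees(np.arctan2(R[1][0],R[0][0])))
im=snap("top","pics/t2.png");im=cv2.imread("pics/t2.png")
h=cv2.cvtColor(im,cv2.COLOR_BGR2HSV)
for c in("top","scene"):
  h=cv2.cvtColor(read_camera(c),cv2.COLOR_RGB2HSV)
  n,l,s,ce=cv2.connectedComponentsWithStats(cv2.inRange(h,(20,150,90),(32,255,255)))
  for i in range(1,n):
    P=atz(c,ce[i][::-1],.095);d=P[:2]-(.561,.084)
    if s[i,4]>3 and np.hypot(*d)<.13: print(c,"ye",s[i,4],P,np.degrees(np.arctan2(d[1],d[0])))
E
```

```text
top 63 [0.6521 0.0088 0.175 ] -39.5
top 104 [0.5769 0.1953 0.175 ] 81.9
scene 73 [0.5784 0.1995 0.175 ] 81.4
scene 90 [0.4545 0.0451 0.175 ] -159.9
scene 123 [0.6443 0.0193 0.175 ] -37.8
-1.7564297013909516 [-0.00241113 -0.15162173 -0.03760879] 11.801899808488539
scene ye 17 [0.4645 0.0485 0.095 ] -159.8026601534175
scene ye 16 [0.6412 0.0127 0.095 ] -41.637973308045126
```

The vertical force went from +4 to -5.6 N, so the bowl now hangs in the gripper and the notches are over the pegs. I'll lower it gently.

{"name": "send_rows", "arguments": {"increments": [{"x": 0,"y": 0,"z": 0.002,"turn": 0.015},{"x": 0,"y": 0,"z": 0.003,"turn": 0},{"x": 0,"y": 0,"z": 0.003,"turn": 0},{"x": 0,"y": 0,"z": 0,"turn": 0}]}}

```text
time_s: 5.53
tool_pos: [0.5616, 0.0846, 0.192]
ee_rot: [[0.982, 0.187, 0.001], [0.187, -0.982, -0.0], [0.001, 0.0, -1.0]]
contact_force: [3.2, -1.3, -3.5]
gripper_width: 0.0298
grip_force: 40.3
```

{"name": "send_rows", "arguments": {"increments": [{"x": 0,"y": 0,"z": 0.001,"turn": 0},{"x": 0,"y": 0,"z": 0,"turn": 0}]}}

```text
time_s: 5.7
tool_pos: [0.5619, 0.0845, 0.1917]
ee_rot: [[0.982, 0.186, 0.001], [0.186, -0.982, -0.0], [0.001, 0.001, -1.0]]
contact_force: [2.7, -4.2, 2.3]
gripper_width: 0.0296
grip_force: 40.8
```

{"name": "send_rows", "arguments": {"increments": [{"x": 0,"y": 0,"z": 0,"turn": 0},{"x": 0,"y": 0,"z": 0,"turn": 0},{"x": 0,"y": 0,"z": 0,"turn": 0},{"x": 0,"y": 0,"z": 0,"turn": 0},{"x": 0,"y": 0,"z": 0,"turn": 0}], "gripper": 1}}

```text
time_s: 6.12
tool_pos: [0.5611, 0.0851, 0.1913]
ee_rot: [[0.982, 0.187, -0.0], [0.187, -0.982, 0.0], [-0.0, -0.0, -1.0]]
contact_force: [0.1, -0.6, -0.1]
gripper_width: 0.0846
grip_force: 0.0
```

{"name": "send_rows", "arguments": {"increments": [{"x": 0,"y": 0,"z": -0.02,"turn": 0},{"x": 0,"y": 0,"z": -0.03,"turn": 0},{"x": 0,"y": 0,"z": -0.03,"turn": 0},{"x": 0,"y": 0,"z": -0.03,"turn": 0},{"x": 0,"y": 0,"z": 0,"turn": 0}]}}

```text
time_s: 6.53
tool_pos: [0.563, 0.0855, 0.3068]
ee_rot: [[0.982, 0.187, 0.007], [0.187, -0.982, 0.002], [0.007, -0.0, -1.0]]
contact_force: [1.0, -0.2, -0.4]
gripper_width: 0.0855
grip_force: 0.0
```

{"name": "send_rows", "arguments": {"increments": [{"x": -0.002,"y": 0.038,"z": 0,"turn": 0},{"x": -0.002,"y": 0.038,"z": 0,"turn": 0},{"x": -0.002,"y": 0.038,"z": 0,"turn": 0},{"x": -0.002,"y": 0.038,"z": 0,"turn": 0},{"x": -0.002,"y": 0.038,"z": 0,"turn": 0}], "gripper": -1}}

```text
time_s: 6.95
tool_pos: [0.5868, -0.1054, 0.3013]
ee_rot: [[0.982, 0.187, 0.0], [0.187, -0.982, -0.0], [0.0, 0.0, -1.0]]
contact_force: [0.4, 0.3, -0.3]
gripper_width: 0.0255
grip_force: 0.0
```

{"name": "send_rows", "arguments": {"increments": [{"x": 0,"y": 0,"z": 0,"turn": 0},{"x": 0,"y": 0,"z": 0,"turn": 0},{"x": 0,"y": 0,"z": 0,"turn": 0}]}}

```text
time_s: 7.2
tool_pos: [0.5868, -0.1032, 0.301]
ee_rot: [[0.982, 0.187, -0.0], [0.187, -0.982, 0.0], [-0.0, -0.001, -1.0]]
contact_force: [0.3, 0.4, -0.2]
gripper_width: -0.0002
grip_force: 0.0
```

```bash
python3 - <<'E'
from h import *
lugs(.165);snap("scene","pics/s3.png")
im=cv2.imread("pics/s3.png")[140:320,240:420];cv2.imwrite("pics/s3c.png",cv2.resize(im,None,fx=3.3,fy=3.3,interpolation=cv2.INTER_CUBIC))
for n,P in (("top of knob home",(.561,.0835,.207)),("perched",(.561,.0835,.217))): print(n,((proj("scene",P)-[240,140])*3.3).round(1))
s=observe();R=np.array(s['ee_rot']);print(s['tool_pos'],R.T@(np.array([.588,-.1043,.1])-s['tool_pos']))
E
```

```text
top 89 [0.6492 0.01   0.165 ] -40.0
top 104 [0.5807 0.1939 0.165 ] 79.8
top 114 [0.4563 0.0453 0.165 ] -159.7
scene 73 [0.5803 0.1994 0.165 ] 80.5
scene 120 [0.6447 0.0147 0.165 ] -39.6
top of knob home [[273.6 173.1]]
perched [[273.8 164.8]]
[ 0.58687881 -0.1022898   0.30132883] [0.00070073 0.00225827 0.2013281 ]
```

View pics/s3c.png

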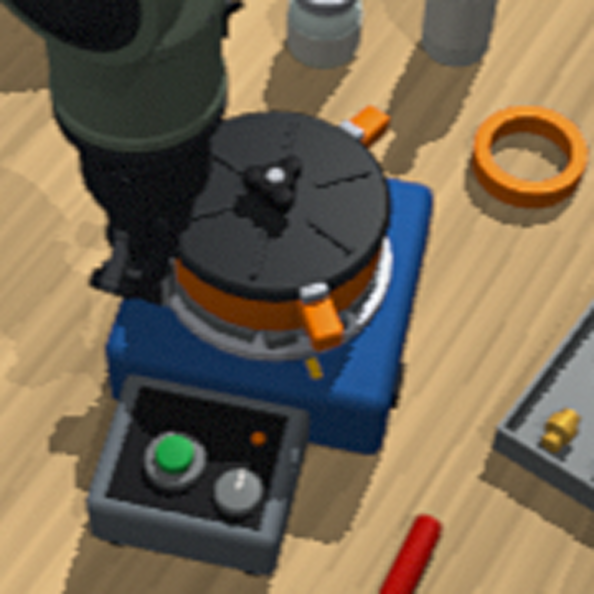

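The knob tip is at (275,173), which matches the predicted home position (home row 173, perched row 165). The lug at (322,320) stands over its mark at (314,368). The bowl is home, so next is the button.

{"name": "send_rows", "arguments": {"increments": [{"x": 0.0005,"y": 0.002,"z": 0.04,"turn": 0},{"x": 0,"y": 0,"z": 0.04,"turn": 0},{"x": 0,"y": 0,"z": 0.04,"turn": 0},{"x": 0,"y": 0,"z": 0.04,"turn": 0},{"x": 0,"y": 0,"z": 0.03,"turn": 0}]}}

```text
time_s: 7.77
tool_pos: [0.5867, -0.1043, 0.1086]
ee_rot: [[0.982, 0.188, -0.002], [0.188, -0.982, 0.001], [-0.001, -0.001, -1.0]]
contact_force: [0.5, 0.5, -0.5]
gripper_width: -0.0001
grip_force: 0.0
```

{"name": "send_rows", "arguments": {"increments": [{"x": 0,"y": 0,"z": 0.008,"turn": 0},{"x": 0,"y": 0,"z": 0.006,"turn": 0},{"x": 0,"y": 0,"z": 0.004,"turn": 0},{"x": 0,"y": 0,"z": 0,"turn": 0},{"x": 0,"y": 0,"z": 0,"turn": 0}]}}

```text
time_s: 8.18
tool_pos: [0.5886, -0.1054, 0.0949]
ee_rot: [[0.982, 0.187, 0.002], [0.187, -0.982, -0.0], [0.002, 0.001, -1.0]]
contact_force: [-0.3, -0.1, 0.7]
gripper_width: -0.0002
grip_force: 0.0
```

{"name": "send_rows", "arguments": {"increments": [{"x": 0,"y": 0,"z": 0.003,"turn": 0},{"x": 0,"y": 0,"z": 0.003,"turn": 0},{"x": 0,"y": 0,"z": 0.003,"turn": 0},{"x": 0,"y": 0,"z": 0,"turn": 0},{"x": 0,"y": 0,"z": 0,"turn": 0}]}}

```text
time_s: 8.6
tool_pos: [0.589, -0.1056, 0.0873]
ee_rot: [[0.982, 0.186, 0.003], [0.186, -0.982, -0.001], [0.003, 0.001, -1.0]]
contact_force: [-12.4, 2.2, 48.0]
gripper_width: -0.0003
grip_force: 23.7
```

{"name": "send_rows", "arguments": {"increments": [{"x": 0,"y": 0,"z": -0.002,"turn": 0},{"x": 0,"y": 0,"z": 0,"turn": 0}]}}

```text
time_s: 8.77
tool_pos: [0.5888, -0.1056, 0.0879]
ee_rot: [[0.982, 0.187, 0.003], [0.187, -0.982, -0.0], [0.003, 0.001, -1.0]]
contact_force: [-0.9, 0.8, 17.4]
gripper_width: 0.0001
grip_force: 9.2
```

```bash
python3 - <<'E'
from h import *
s=observe();print(s['tool_pos'],s['contact_force'],s['time_s'])
h=read_camera("scene");h2=read_camera("top");cv2.imwrite("pics/press.png",np.hstack([cv2.resize(h[230:320,250:340],None,fx=4,fy=4,interpolation=2),cv2.resize(h2[215:305,310:400],None,fx=4,fy=4,interpolation=2)])[:,:,::-1])
E
```

```text
[ 0.58880905 -0.10557474  0.08788685] [-0.87356118  0.84558806 17.36766315] 8.7667
```

View pics/press.png

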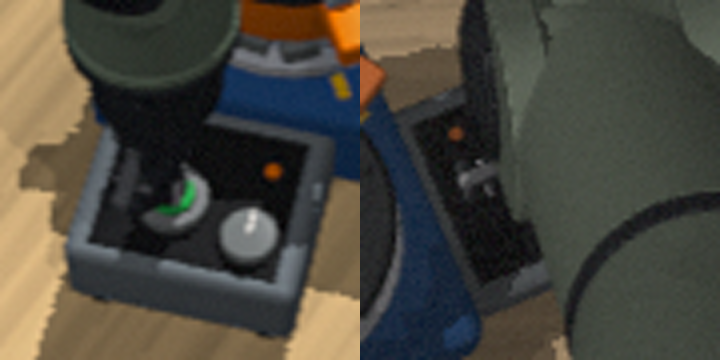

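The fingers are on the button at about (180,195) in the left half, and it looks flush with its ring. I'll back off slowly to confirm the spring profile.

{"name": "send_rows", "arguments": {"increments": [{"x": 0,"y": 0,"z": -0.0015,"turn": 0},{"x": 0,"y": 0,"z": 0,"turn": 0},{"x": 0,"y": 0,"z": 0,"turn": 0}]}}

```text
time_s: 9.12
tool_pos: [0.5887, -0.1056, 0.0885]
ee_rot: [[0.982, 0.187, 0.002], [0.187, -0.982, -0.0], [0.002, 0.001, -1.0]]
contact_force: [3.0, -0.0, 4.4]
gripper_width: 0.0002
grip_force: 2.3
```

{"name": "send_rows", "arguments": {"increments": [{"x": 0,"y": 0,"z": -0.002,"turn": 0},{"x": 0,"y": 0,"z": 0,"turn": 0},{"x": 0,"y": 0,"z": 0,"turn": 0}]}}

```text
time_s: 9.37
tool_pos: [0.5879, -0.1055, 0.09]
ee_rot: [[0.982, 0.187, 0.0], [0.187, -0.982, -0.0], [0.0, 0.0, -1.0]]
contact_force: [2.3, 0.3, 3.6]
gripper_width: 0.0001
grip_force: 1.9
```

{"name": "send_rows", "arguments": {"increments": [{"x": 0,"y": 0,"z": -0.002,"turn": 0},{"x": 0,"y": 0,"z": 0,"turn": 0},{"x": 0,"y": 0,"z": 0,"turn": 0}]}}

```text
time_s: 9.62
tool_pos: [0.5875, -0.1055, 0.0917]
ee_rot: [[0.982, 0.187, -0.0], [0.187, -0.982, 0.0], [-0.0, -0.0, -1.0]]
contact_force: [2.2, -0.4, 2.3]
gripper_width: -0.0001
grip_force: 1.3
```

The spring profile (5 N falling at about 0.8 N/mm) confirms a full press. Retracting.

{"name": "send_rows", "arguments": {"increments": [{"x": 0,"y": 0,"z": -0.01,"turn": 0},{"x": 0,"y": 0,"z": -0.03,"turn": 0},{"x": 0,"y": 0,"z": -0.04,"turn": 0},{"x": 0,"y": 0,"z": -0.04,"turn": 0},{"x": 0,"y": 0,"z": -0.04,"turn": 0}]}}

```text
time_s: 10.03
tool_pos: [0.5868, -0.1053, 0.254]
ee_rot: [[0.982, 0.187, -0.001], [0.187, -0.982, 0.0], [-0.001, -0.001, -1.0]]
contact_force: [0.5, -0.2, 0.5]
gripper_width: -0.0
grip_force: 0.0
```

{"name": "send_rows", "arguments": {"increments": [{"x": 0,"y": 0.03,"z": -0.03,"turn": 0},{"x": 0,"y": 0.03,"z": 0,"turn": 0},{"x": 0,"y": 0.03,"z": 0,"turn": 0},{"x": 0,"y": 0,"z": 0,"turn": 0},{"x": 0,"y": 0,"z": 0,"turn": 0}]}}

```text
time_s: 10.45
tool_pos: [0.6036, -0.195, 0.2812]
ee_rot: [[0.983, 0.184, -0.001], [0.184, -0.983, -0.0], [-0.001, -0.0, -1.0]]
contact_force: [0.1, 1.0, -0.7]
gripper_width: -0.0001
grip_force: 0.0
```

```bash
python3 - <<'E'
from h import *
lugs(.165);im=read_camera("scene");cv2.imwrite("pics/end.png",cv2.resize(im[140:320,240:420],None,fx=3.3,fy=3.3,interpolation=2)[:,:,::-1])
E
```

```text
top 89 [0.6492 0.01   0.165 ] -40.0
top 104 [0.5807 0.1939 0.165 ] 79.8
top 114 [0.4563 0.0453 0.165 ] -159.7
scene 72 [0.5802 0.1992 0.165 ] 80.5
scene 123 [0.6444 0.0148 0.165 ] -39.7
```

View pics/end.png

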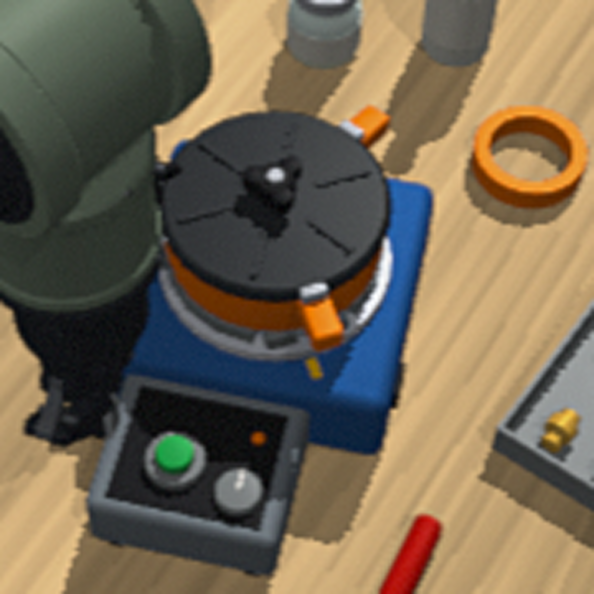

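The bowl is home with its knob at (275,173), the button at (175,453) is released, and the bystanders in view (tape, bottle, jar) are unmoved.

```bash
python3 -c "from rig import *;print(job_done())"
```

```text
the job is handed in; nothing more can be done
None
```

The bowl was turned about 50° clockwise onto its pegs and sits fully home. The start button was then pressed fully in and let go, and the job was handed in at about 10.5 s with the arm clear.

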